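# Shut and lock the green tin cabinet

## Task

The green tin cabinet lies on its back on the shelf with its door a little ajar. With the fingertips press the door down flush, then push the three push locks on its front rail fully home in this order: first the long bar, then the square one, and last the round one with the keyhole, not pushing any before its turn. Only press: do not lift the door open, and leave the loose hardware lying where it is.

Things in the scene. Friction and masses are not known exactly. Their poses are not given: they have to be found in the camera images.
- cabinet: Fixed shallow cabinet of green-painted tin lying on its back, 240 (x) x 280 (y) x 70 mm high. Origin at the centre of its underside; x points from the lock rail (near, -x side) to the door hinge (far, +x side), z up. The flat lock rail is the strip x = -120 to -50 mm, its top 70 mm above the underside. The door covers x = -48 to +115 mm and when shut its top is level with the rail.
- door (a joint): Opening angle of the tin door in rad: 0 is shut and flush, it starts ajar at 0.14 to 0.28. The hinge axis runs along the cabinet's y at cabinet x = 115 mm, z = 64 mm; the free edge (next to the rail) lifts. The stiff hinge stays where it is left; 1 to 4 N down near the free edge shuts it; it stops at 0.
- door_press (a point): Point on the upper face of the green door (163 x 270 x 6 mm), in the middle of its width and 20 mm in from its free edge; moves with the door. Shut, it is at cabinet (-28, 0, 70) mm.
- bar_top (a point): Centre of the top of the long bar push lock: zinc head 16 (cabinet x) x 44 (cabinet y) x 8 mm. The three push locks stand in a row on the rail, at cabinet x = -85 mm, y = -85, 0 and +85 mm, in any arrangement. Every head's top is 22 mm above the rail when out and 14 mm when home; each sits in a dark collar 5 mm high (this one 26 x 52 mm). z up, x and y as the cabinet.
- bar (a joint): Travel of the bar push lock in m: 0 out, 0.008 fully home (straight down). No spring: 3 N of friction (more when pushed fast), and it stays where it is left.
- square_top (a point): Centre of the top of the square push lock: zinc head 26 x 26 x 8 mm, collar 36 x 36 mm; same heights as the bar.
- square (a joint): Travel of the square push lock in m: 0 out, 0.008 fully home. Same friction, stays where it is left.
- camlock_top (a point): Centre of the top of the round push lock with a dark keyhole mark: zinc head 28 mm across, 8 mm thick, round collar 40 mm across; same heights as the bar.
- camlock (a joint): Travel of the round push lock in m: 0 out, 0.008 fully home. Same friction, stays where it is left.
- padlock: Loose chrome padlock lying flat on the shelf beside the cabinet, 78 x 42 x 20 mm, shackle along its +x; origin at the underside of its 44 x 42 mm case. To be left alone.
- hinge_a: Loose galvanized butt hinge lying open on the shelf beside the cabinet, 59 x 70 mm, leaves 4 mm and knuckle 10 mm high; origin under its centre. To be left alone.
- hinge_b: Second loose butt hinge, the same as hinge_a. To be left alone.
- escutcheon: Loose squat bronze keyhole escutcheon lying on the shelf beside the cabinet, 48 mm across, 11 mm high; origin under its centre. To be left alone.

How it is judged:
On the way, in this order (a step that is already met when the one before it is completed fails the run):
1. the door is pressed shut (value of joint door below 0.03 rad), for 0.1 s.
2. then the bar push lock is home (value of joint door below 0.03 rad and value of joint bar above 0.006 m), for 0.1 s.
3. then the square push lock is home (all of step 2 and value of joint square above 0.006 m), for 0.1 s.
4. then the round push lock is home (all of step 3 and value of joint camlock above 0.006 m), for 0.1 s.
At the end, for the whole second after the job is handed in: The door is shut (within 0.03 rad), all three push locks are in by more than 6 of their 8 mm, and each loose piece of hardware lies within 15 mm of where it started (all of step 4 and distance of each of padlock, hinge_a, hinge_b, escutcheon from where it was at the start of the episode below 0.015 m); the robot touches nothing.
It fails at once if a push lock is pushed in (over 3 mm) while the door is not shut (value of joint door above 0.05 rad and value of joint any of bar, square, camlock above 0.003 m).
It fails at once if the square or round push lock is pushed in (over 3 mm) before the bar is home (value of joint bar below 0.0055 m and value of joint any of square, camlock above 0.003 m).
It fails at once if the round push lock is pushed in (over 3 mm) before the square one is home (value of joint square below 0.0055 m and value of joint camlock above 0.003 m).
It fails at once if the door is lifted open (beyond 0.32 rad) (value of joint door above 0.32 rad).
It fails at once if a piece of loose hardware is lifted or shifted (over 15 mm) (distance of any of padlock, hinge_a, hinge_b, escutcheon from where it was at the start of the episode above 0.015 m).
It also fails if it takes over 48 s, if anything falls off the work surface, if the arm or the gripper's body presses on something with over 40 N, if the wrist force passes 120 N, or if a joint passes its speed limit or range.

## Robot

A 7-joint arm with a two-finger parallel gripper is mounted at the origin on the work surface. World frame = base frame: x ahead of the robot, y to its left, z up, the work surface at z = 0. Lengths are in m, angles in rad, forces in N, time in s.
With the tool pointing down it reaches from about 0.35 to 0.9 m from the base axis. Payload 19.9 kg.
Tool frame: the origin (TCP) lies between the finger pads; the fingertips stand 19 mm ahead of it and the grasp point (between the pads) is the TCP; z points along the fingers, y is the line along which they close (so a half turn about z gives the same grasp; the last joint's range is limited). The gripper opens to 94 mm and grips with 3 to 60 N. Pads are 16 mm wide; open, the fingers measure 119 mm over their backs; the gripper's body (75 mm by 177 mm) begins 78 mm behind the grasp point.
Start: joints at [-0.042, 0.417, -0.01, 1.614, 0.005, 1.111, -0.053], TCP at [0.625, 0, 0.224] pointing down, gripper open.
Joint ranges: [-2.81, 2.81], [-0.39, 2.02], [-1.27, 1.25], [0.06, 2.57], [-1.19, 4.33], [0.19, 2], [-2.82, 2.82]. Speed limits (rad/s): [1.89, 1.89, 2.39, 2.39, 3.01, 3.01, 3.01].

## Interface

Orientations are given as a 3x3 rotation matrix whose columns are the frame's x, y, z axes.
In Python, from rig import robot gives the robot as it stands. Calls block until the motion is done:
- robot.move_ptp(position, orientation): joint-space move of the TCP to a pose.
- robot.move_linear(position, velocity=0.15, frame=None, threshold=None): straight line of the TCP; frame=None keeps the orientation; velocity is the mean speed in m/s. With threshold (N) it stops when the force on the tool has changed by that much, and returns True; else False.
- robot.goto_joints(angles): joint-space move.
- robot.gripper_to(opening): finger opening in m; the grip force is fixed at half the most; returns when the fingers have stopped.
- robot.pause(seconds).
- robot.ik(position, orientation): joint angles nearest the present ones, or None.
- robot.get_state(): the state.
- robot.grab_frame(name): name is "scene" or "side" or "wrist"; returns the picture (420x560x3 uint8, red, green, blue); there is no depth.
- robot.camera_info(name): a dict with "fx", "fy", "cx", "cy" (pixels), "dist" ([k1, k2, p1, p2, k3] as OpenCV has them; the pictures are not rectified), "rvec" (rotation vector, rad) and "tvec" (3), from world to camera coordinates, as OpenCV has them. Camera axes: x right, y down, z forward; pixel columns grow to the right and rows downward; lengths in m; the calibration is good to about 2 mm. A picture is of the moment at which its call begins: read the wrist's pose just before it. camera_info takes no time and is no camera call; for the wrist camera it gives the pose at the moment of the call.
A pose or a line that the arm cannot do raises robot.PlanningError and nothing moves.
- robot.sign_off(): hands the job in; it is judged then, once.
The state is a dict: "time": time; "qpos": joint angles; "joint_vel": joint speeds; "effort": joint torques, N m; "ee_pos": TCP position; "tool_rot": TCP orientation; "force": force on the tool from outside, world axes, zero at the start; "moment": the same for the moment, N m; "opening": finger opening in m; "grasp_force": force on a finger pad.
Only numpy, scipy, OpenCV 4.12 (cv2) and the standard library are available. Lean on these libraries where they do the work, as an engineer would, in place of code of your own. Each camera call takes 0.05 s, during which the arm holds its last target. There are 200 camera calls.

## Working session

There is one attempt and no reset: what is moved stays moved. The work goes in short steps, each a Python script; the robot and the scene stay as the last script left them, time stands still between calls to the robot, and variables do not carry over. Pictures are saved under pics/ and viewed, at most 10 in all, crops included, and the job is handed in when it is done.

```bash
mkdir -p pics; cat > h.py <<'E'
from rig import robot
import cv2, numpy as np
def grab(n,f):
    ci=robot.camera_info(n); im=robot.grab_frame(n); cv2.imwrite('pics/'+f,im[:,:,::-1]); return im,ci
def cam(ci):
    K=np.array([[ci['fx'],0,ci['cx']],[0,ci['fy'],ci['cy']],[0,0,1.]]); R=cv2.Rodrigues(np.array(ci['rvec'],float))[0]
    return K,np.array(ci['dist'],float),R,np.array(ci['tvec'],float).ravel()
def ray(ci,px):
    K,d,R,t=cam(ci); u=cv2.undistortPoints(np.array(px,float).reshape(-1,1,2),K,d).reshape(-1,2)
    return -R.T@t, np.c_[u,np.ones(len(u))]@R
def onz(ci,px,z):
    c,d=ray(ci,px); return c+d*((z-c[2])/d[:,2])[:,None]
def tri(c1,p1,c2,p2):
    a,d=ray(c1,p1); b,e=ray(c2,p2); out=[]
    for x,y in zip(d,e):
        s=np.linalg.lstsq(np.c_[x,-y],b-a,rcond=None)[0]; out.append(np.r_[(a+s[0]*x+b+s[1]*y)/2,np.linalg.norm(a+s[0]*x-b-s[1]*y)])
    return np.array(out)
def proj(ci,P):
    K,d,R,t=cam(ci); return cv2.projectPoints(np.array(P,float).reshape(-1,1,3),cv2.Rodrigues(R)[0],t,K,d)[0].reshape(-1,2)
E
python3 - <<'E'
from h import *
for n in('scene','side','wrist'):
    im,ci=grab(n,n+'0.png'); c,d=ray(ci,[[280,210]]); print(n,c.round(3),d.round(3))
a=cv2.imread('pics/scene0.png')
print(robot.get_state()['tool_rot'])
E
```

```text
scene [1.363 0.071 0.695] [[-0.776  0.006 -0.631]]
side [ 0.272 -0.419  0.756] [[ 0.357  0.529 -0.77 ]]
wrist [0.626 0.067 0.385] [[-0.016 -0.25  -0.968]]
[[ 3.23393276e-05  9.99999559e-01 -9.38213956e-04]
 [ 9.99999997e-01 -3.23991344e-05 -6.37301909e-05]
 [-6.37605601e-05 -9.38211893e-04 -9.99999558e-01]]
```

View pics/scene0.png

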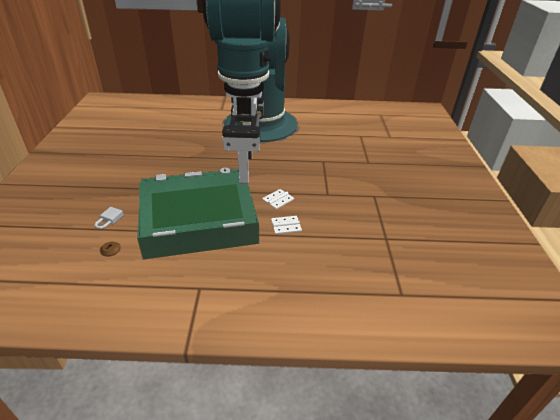

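View pics/side0.png

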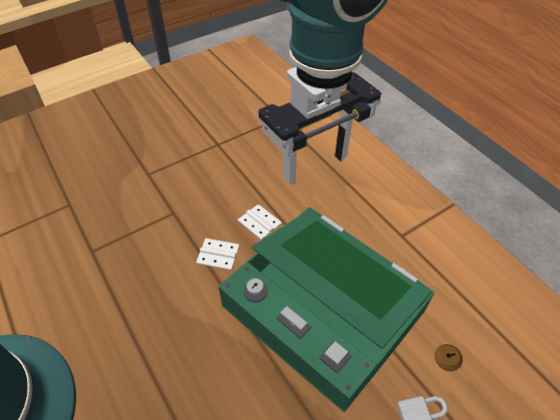

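View pics/wrist0.png

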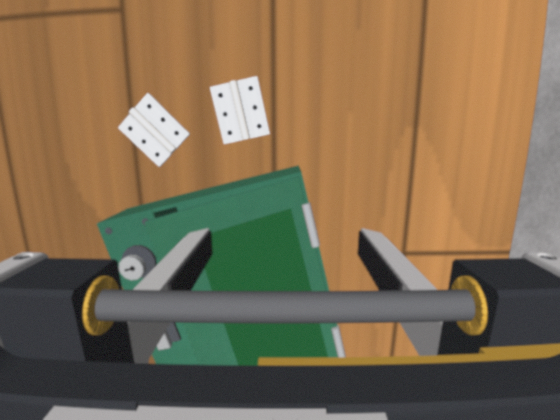

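The side view shows the round lock at about (255,289), the bar at (293,321) and the square at (336,355), with the door ajar. In the scene view they appear at about (225,171), (193,175) and (161,178). The wrist view shows the round lock at (132,265) and the loose hinges. Next I segment the heads and triangulate them.

```bash
cat > m.py <<'E'
from h import *
def heads(f,box,lo,exp,n=3):
    im=cv2.imread('pics/'+f); hsv=cv2.cvtColor(im,cv2.COLOR_BGR2HSV)
    m=((hsv[...,1]<50)&(hsv[...,2]>lo)).astype(np.uint8); k=np.zeros_like(m); x0,y0,x1,y1=box; k[y0:y1,x0:x1]=1
    m=cv2.morphologyEx(m*k,cv2.MORPH_CLOSE,np.ones((3,3),np.uint8)) 
    _,_,s,c=cv2.connectedComponentsWithStats(m)
    return [(c[i].round(1),s[i].tolist()) for i in range(1,len(s)) if s[i,4]>8]
E
python3 - <<'E'
from m import *
for lo in (130,150,170,190):
    print(lo); 
    for r in heads('side0.png',(235,270,365,380),lo,0): print('  side',r)
    for r in heads('scene0.png',(145,160,236,188),lo,0): print('  scene',r)
a=cv2.imread('pics/side0.png')[190:410,210:440]; b=cv2.imread('pics/scene0.png')[160:260,135:265]
c=np.zeros((600,800,3),np.uint8)
c[:374,:391]=cv2.resize(a,None,fx=1.7,fy=1.7); b=cv2.resize(b,None,fx=3,fy=3,interpolation=cv2.INTER_NEAREST); c[:300,400:790]=b
cv2.imwrite('pics/crop.png',c)
E
```

```text
130
  side (array([254.6, 285.1]), [247, 278, 16, 15, 196])
  side (array([293.3, 317.1]), [280, 306, 27, 23, 262])
  side (array([336. , 351.9]), [325, 341, 23, 23, 279])
  scene (array([224.7, 170. ]), [220, 168, 10, 5, 46])
  scene (array([193. , 173.3]), [185, 171, 17, 5, 55])
  scene (array([160.7, 176.7]), [156, 174, 10, 6, 56])
150
  side (array([254.4, 285.3]), [247, 279, 16, 14, 163])
  side (array([293.3, 317.2]), [281, 307, 26, 22, 238])
  side (array([335.9, 351.8]), [325, 342, 23, 21, 260])
  scene (array([224.7, 169.9]), [220, 168, 10, 5, 44])
  scene (array([192.8, 173.3]), [185, 171, 17, 5, 51])
  scene (array([160.5, 176.5]), [156, 174, 10, 6, 53])
170
  side (array([254.3, 285.3]), [247, 279, 15, 13, 130])
  side (array([293.5, 317.2]), [282, 307, 24, 21, 206])
  side (array([335.9, 352.1]), [326, 342, 21, 21, 235])
  scene (array([224.6, 169.9]), [220, 168, 10, 5, 37])
  scene (array([192.4, 173.4]), [185, 172, 16, 4, 45])
  scene (array([160.5, 176.7]), [156, 174, 10, 6, 48])
190
```

View pics/crop.png

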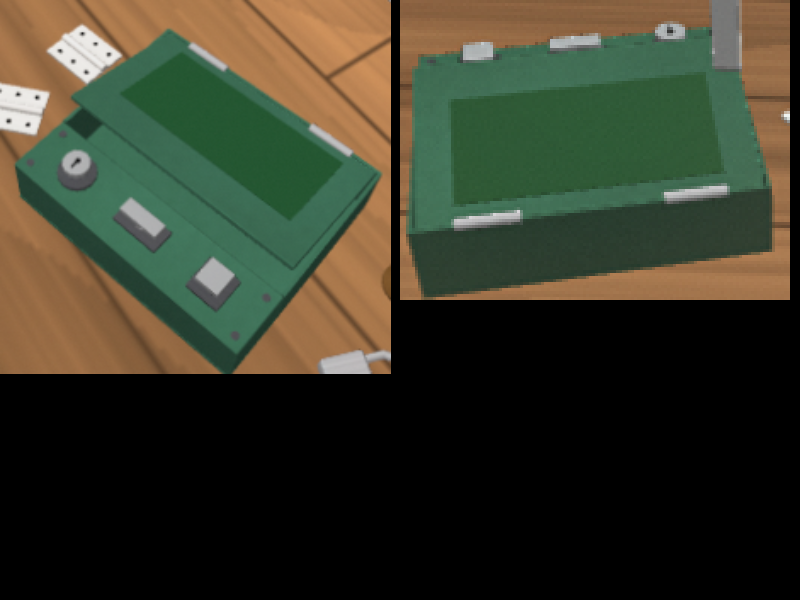

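The crop shows all the heads clearly in the side view. In the scene view the door edge hides their front faces. Order along the rail, left to right in the side view: round, bar, square.

```bash
python3 - <<'E'
from m import *
cs,cc=robot.camera_info('side'),robot.camera_info('scene')
S=[[254.4,285.3],[293.3,317.2],[335.9,351.9]]; C=[[224.7,169.9],[192.8,173.3],[160.5,176.6]]
P=onz(cs,S,.092); print(P.round(4)); print(tri(cs,S,cc,C).round(4))
print(np.linalg.norm(np.diff(P,axis=0),axis=1))
y=P[0]-P[2]; y/=np.linalg.norm(y); x=np.array([y[1],-y[0],0]); print('x',x,'y',y)
print('yaw',np.degrees(np.arctan2(x[1],x[0])))
o=P.mean(0)+.085*x; o[2]=0; print('cab',o)
# door free edge corners in side: angle
c,d=ray(cs,[[252,249],[382,348]])
n=y  # plane y=+-.135
for k,s in ((0,.135),(1,-.135)):
    q=c+d[k]*(((o+s*y-c)@n)/(d[k]@n)); r=q-o; print('corner x,z',r@x,r[2], 'ang',np.arctan2(r[2]-.07,.115-r@x))
L=[(i,j,z) for i,j,z in[(-.12,.14,.07),(-.12,-.14,.07),(.12,-.14,.07),(.12,.14,.07)]]
im=cv2.imread('pics/side0.png')
for i,j,z in L: print(proj(cs,[o+i*x+j*y+np.array([0,0,z])]).round(0))
E
```

```text
[[ 0.456  -0.0733  0.092 ]
 [ 0.4766 -0.1557  0.092 ]
 [ 0.4971 -0.238   0.092 ]]
[[ 0.4562 -0.0752  0.0928  0.0027]
 [ 0.477  -0.1577  0.0926  0.0035]
 [ 0.4975 -0.2395  0.0925  0.003 ]]
[0.08489613 0.08480506]
x [0.97026929 0.24202789 0.        ] y [-0.24202789  0.97026929  0.        ]
yaw 14.00625895736529
cab [ 0.55906288 -0.1351023   0.        ]
corner x,z -0.03921904188282052 0.09875340387582598 ang 0.18432880263692758
corner x,z -0.04265618835600355 0.11111478613412329 ang 0.2551056888793965
[[217. 286.]]
[[349. 399.]]
[[435. 292.]]
[[309. 206.]]
```

Spacing is 84.9 mm (85 expected), tops are at 92.6 mm (92 expected) and the yaw is 14°. The door's free edge is about 10 cm high. All of it fits, so I press the door.

```bash
cat >> h.py <<'E'
X=np.array([.97027,.24203,0]); Y=np.array([-.24203,.97027,0]); O=np.array([.5592,-.1358,0])
R0=np.c_[Y,X,[0,0,-1]]
def at(x,y,ztip): return O+x*X+y*Y+np.array([0,0,ztip+.019])
def press(x,y,zhi,zlo,thr,v=.03):
    robot.move_linear(at(x,y,zhi),velocity=.15)
    hit=robot.move_linear(at(x,y,zlo),velocity=v,threshold=thr); s=robot.get_state()
    print('hit',hit,'tip z',round(s['ee_pos'][2]-.019,4),'F',np.round(s['force'],1),'t',s['time'])
    robot.pause(.2); print('F after',np.round(robot.get_state()['force'],1))
    robot.move_linear(at(x,y,zhi),velocity=.15)
E
python3 - <<'E'
from h import *
robot.gripper_to(0.0)
robot.move_ptp(at(-.028,0,.15),R0)
s=robot.get_state();print(s['ee_pos'],s['opening'],s['force'],s['time'])
press(-.028,0,.13,.066,14)
grab('side','side1.png'); print(robot.get_state()['time'])
E
```

```text
[ 0.53254328 -0.1422092   0.16937338] 0.00040724163183705167 [0.18303685 0.05470925 0.4723958 ] 2.3167
hit True tip z 0.0702 F [-3.3  1.1 11.3] t 4.3917
F after [-2.6  0.9 12.5]
5.1917
```

View pics/side1.png

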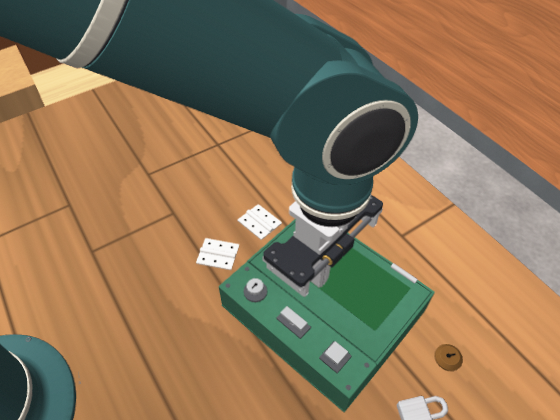

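The door is flush: the tips stopped at z = 70.2 mm, level with the rail, and the seam at about (300,295) is closed. Next is the bar, checked before the others.

```bash
python3 - <<'E'
from h import *
robot.move_linear(at(-.085,0,.13),velocity=.15)
press(-.085,0,.105,.080,16,.02)
E
```

```text
hit True tip z 0.0842 F [-3.7  1.1 12.4] t 7.0167
F after [-3.3  1.7 12.8]
```

The bar is home, with its top at 84.2 mm (84 expected). The square lock comes next, then the round one if the square ends at the right height.

```bash
sed -i "s/    robot.pause(.2); print/    zt=s['ee_pos'][2]-.019; robot.pause(.2); print/; \$a\    return zt" h.py
python3 - <<'E'
from h import *
robot.move_linear(at(-.085,0,.12)); robot.move_linear(at(-.085,-.085,.12))
z=press(-.085,-.085,.105,.080,16,.02)
if z<.0855:
    robot.move_linear(at(-.085,-.085,.12)); robot.move_linear(at(-.085,.085,.12))
    press(-.085,.085,.105,.080,16,.02)
    robot.move_linear(at(-.085,.085,.2)); robot.move_ptp(np.array([.45,.15,.35]),R0)
    grab('side','side2.png'); print(robot.get_state()['time'])
E
```

```text
hit True tip z 0.0842 F [-3.1  1.2 10.7] t 9.7
F after [-2.   0.6 12.1]
hit True tip z 0.0841 F [-4.4  1.1 13.8] t 12.95
F after [-4.  -0.2 14. ]
15.2917
```

View pics/side2.png

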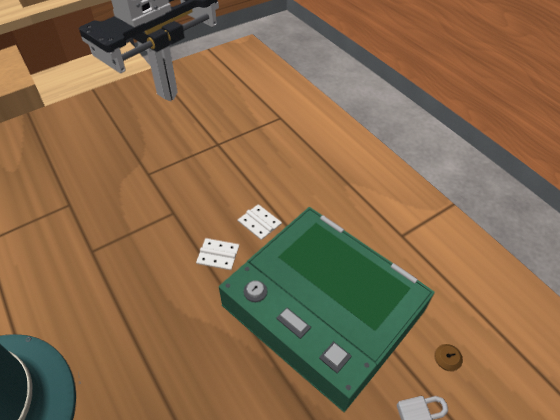

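The door is flush, and all three heads, at about (255,290), (293,322) and (336,356), sit low in their collars. The loose hardware hasn't moved and the arm is clear, so I hand in.

```bash
python3 -c "
from rig import robot
print(robot.sign_off())"
```

```text
the job is handed in; nothing more can be done
None
```

The door was pressed flush, then the bar, square and round locks were pushed home in that order (tops measured at about 84 mm, 84 mm expected); the loose hardware showed no visible movement, and the job is handed in at about 15 s of the 48 s allowed (no verdict was returned).

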